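# Pour the sorted bearing balls into the flip-lid canister

### The arm

A 6-joint arm with a two-finger parallel gripper is mounted at the origin on the work surface. World frame = base frame: x ahead of the robot, y to its left, z up, the work surface at z = 0. Lengths are in m, angles in rad, forces in N, time in s.
With the tool pointing down it reaches from about 0.375 to 0.975 m from the base axis. Payload 3.8 kg.
Tool frame: the origin (TCP) lies at the very end of the fingers, on their centre line; the grasp point (between the pads) lies 19 mm behind it; z points along the fingers, y is the line along which they close (so a half turn about z gives the same grasp; the last joint's range is limited). The gripper opens to 88 mm and grips with 3 to 60 N. Pads are 18 mm wide; open, the fingers measure 123 mm over their backs; the gripper's body (75 mm by 187 mm) begins 45 mm behind the grasp point.
Start: joints at [1.287, 0.264, 1.604, -0, 1.274, -0.037], TCP at [0.165, 0.655, 0.239] pointing down, gripper open.
Joint ranges: [-2.63, 2.63], [-0.94, 2.18], [0.31, 2.57], [-1.31, 4.45], [0, 2.66], [-2.55, 2.55]. Speed limits (rad/s): [2.57, 2.57, 3.14, 3.14, 3.14, 3.14].

### API

Orientations are given as a rotation vector (axis times angle).
In Python, from rig import arm gives the robot as it stands. The module is installed in compiled form; this text tells all that it offers. Calls block until the motion is done:
- arm.movep(position, orientation): joint-space move of the TCP to a pose.
- arm.movel(position, rot=None, velocity=0.15, threshold=None): straight line of the TCP; rot=None keeps the orientation; velocity is the mean speed in m/s. With threshold (N) it stops when the force on the tool has changed by that much, and returns True; else False.
- arm.goto_joints(angles): joint-space move.
- arm.let_go() and arm.grab(effort=None): open the fingers fully, or close them until they stop; effort is the grip in N (None keeps the last).
- arm.hold(seconds).
- arm.inverse_kinematics(position, orientation): joint angles nearest the present ones, or None.
- arm.get_obs(): the state.
- arm.snapshot(name): name is "side" or "top" or "wrist"; returns the picture (420x560x3 uint8, red, green, blue); there is no depth.
- arm.camera_info(name): a dict with "K" (3x3 intrinsics, pixels), "extrinsics" (4x4, takes a point from camera to world coordinates). Camera axes: x right, y down, z forward; pixel columns grow to the right and rows downward; lengths in m; the calibration is good to about 2 mm. The wrist camera is an equidistant fisheye: a pixel r from the principal point sees the ray r / f radians off the axis. A picture is of the moment at which its call begins: read the wrist's pose just before it. camera_info takes no time and is no camera call; for the wrist camera it gives the pose at the moment of the call.
A pose or a line that the arm cannot do raises arm.Unreachable and nothing moves.
- arm.close_job(): hands the job in; it is judged then, once.
The state is a dict: "time": time; "qpos": joint angles; "qvel": joint speeds; "tau": joint torques, N m; "eef_pos": TCP position; "ee_rot": TCP orientation; "force": force on the tool from outside, world axes, zero at the start; "moment": the same for the moment, N m; "opening": opening from 0.0 (shut) to 1.0 (fully open); "grip_force": force on a finger pad.
Only numpy, scipy, OpenCV 4.12 (cv2) and the standard library are available. Lean on these libraries where they do the work, as an engineer would, in place of code of your own. Each camera call takes 0.05 s, during which the arm holds its last target. There are 200 camera calls.

### The job

Flip the red canister's lid over so that it stays open on its own, then empty every blue tray that has bearing balls in it into the canister: rest the tray's lip just inside the mouth before you tip it, so that the balls go in over the nose and none misses, and level the tray again before taking it away. Stand each tray back upright on the rubber mat and, when all the balls are in and all three trays are on the mat, shut the lid, without disturbing the spray can, the gauge or the screwdriver.

Things in the scene. Friction and masses are not known exactly. Their poses are not given: they have to be found in the camera images.
- canister: Round red steel canister, fixed to the bench: 100 mm across for the lowest 78 mm, then a shoulder up to a narrow neck (68 mm across outside, 60 mm inside), rim 115 mm above the bench, inner floor at 5 mm. Origin: centre of its underside on the bench. The lid's hinge is on its own -x side and the lid's orange lug on its +x side.
- mouth (a point): Centre of the canister's mouth, in the plane of the rim (115 mm up); its axes are parallel to the canister's.
- lid (a joint): Angle of the canister's flip-up lid (rad): 0 shut, 2.0 against its open stop. Free-swinging 120 g lid with very little friction: below about 1.5 it falls shut, beyond about 1.6 it falls open and stays open.
- lid_hinge (a point): Middle of the lid's hinge axis, which is level and runs along the canister's y, 40 mm from the canister's axis on its -x side, 118 mm above the bench. Does not move with the lid.
- lug (a point): Centre of the lid's orange lug, to pinch or lift: an upright disc 26 mm across and 12 mm thick, flat faces towards the canister's +y and -y, 88 mm from the hinge axis. Lid shut: it sticks out past the neck on the +x side, 122 mm above the bench. It swings with the lid, up and over the mouth towards -x, and can turn between two gripping pads.
- mat: Black rubber mat, 220 mm (its x) by 340 mm (its y), 4 mm thick, fixed to the bench; origin at the centre of its underside.
- spray_can: Bystander: yellow spray can with red cap, 60 mm across, 170 mm tall, standing loose; origin at the centre of its underside.
- gauge: Bystander: tyre pressure gauge lying on the bench, black round dial 68 mm across and 30 mm tall with a 100 mm metal handle; origin under the dial's centre.
- screwdriver: Bystander: screwdriver with orange handle lying on the bench; origin at the middle of its underside.
- tray1: Blue pouring tray 1 of 3 (may be empty), 160 g: open trough, origin on its underside, z up, spout to its -x. Trough x = -35 to +55 mm, 35 mm wide outside, 30 inside, walls 44 mm tall (grip across them), floor at 11 mm. Floor then ramps up 15 degrees to a crest at x = -70, z = 20 mm, and a nose turns down 55 degrees to the lip. Balls roll out when tipped nose-down over 15 degrees.
- tray1_lip (a point): Middle of the bottom edge of tray1's down-turned steel nose (33 mm wide, 20 mm long): at x = -81 mm, z = 4 mm in the tray's frame. Under the ramp, behind the nose, is room for the canister's rim: with the tray level the lip can hang up to 8 mm below the rim. The spout's cheeks are 35 mm wide outside.
- tray2: Blue pouring tray 2 of 3 (may be empty), 160 g: open trough, origin on its underside, z up, spout to its -x. Trough x = -35 to +55 mm, 35 mm wide outside, 30 inside, walls 44 mm tall (grip across them), floor at 11 mm. Floor then ramps up 15 degrees to a crest at x = -70, z = 20 mm, and a nose turns down 55 degrees to the lip. Balls roll out when tipped nose-down over 15 degrees.
- tray2_lip (a point): Middle of the bottom edge of tray2's down-turned steel nose (33 mm wide, 20 mm long): at x = -81 mm, z = 4 mm in the tray's frame. Under the ramp, behind the nose, is room for the canister's rim: with the tray level the lip can hang up to 8 mm below the rim. The spout's cheeks are 35 mm wide outside.
- tray3: Blue pouring tray 3 of 3 (may be empty), 160 g: open trough, origin on its underside, z up, spout to its -x. Trough x = -35 to +55 mm, 35 mm wide outside, 30 inside, walls 44 mm tall (grip across them), floor at 11 mm. Floor then ramps up 15 degrees to a crest at x = -70, z = 20 mm, and a nose turns down 55 degrees to the lip. Balls roll out when tipped nose-down over 15 degrees.
- tray3_lip (a point): Middle of the bottom edge of tray3's down-turned steel nose (33 mm wide, 20 mm long): at x = -81 mm, z = 4 mm in the tray's frame. Under the ramp, behind the nose, is room for the canister's rim: with the tray level the lip can hang up to 8 mm below the rim. The spout's cheeks are 35 mm wide outside.
- ball1: Polished steel bearing ball, 24 mm across, 57 g; origin at its centre; starts in tray1 if present.
- ball2: Polished steel bearing ball, 24 mm across, 57 g; origin at its centre; starts in tray1 if present.
- ball3: Polished steel bearing ball, 24 mm across, 57 g; origin at its centre; starts in tray2 if present.
- ball4: Polished steel bearing ball, 24 mm across, 57 g; origin at its centre; starts in tray2 if present.
- ball5: Polished steel bearing ball, 24 mm across, 57 g; origin at its centre; starts in tray3 if present.
- ball6: Polished steel bearing ball, 24 mm across, 57 g; origin at its centre; starts in tray3 if present.
Not all that is in view belongs to the job. What is shaped like the tray3 but brown is not meant.

How it is judged:
On the way, in this order (a step that is already met when the one before it is completed fails the run):
1. the lid stands open on its own, not held (value of joint lid above 1.75 rad and contact force between the fingers and canister below 0.2 N), for 0.4 s.
2. all the balls are in the canister, the lid still open (horizontal distance between each of ball1, ball2, ball3, ball4, ball5, ball6 and mouth below 0.047 m and height (world z) of each of ball1, ball2, ball3, ball4, ball5, ball6 below 0.07 m and value of joint lid above 1.2 rad), for 0.3 s.
3. all three trays stand upright on the mat, the lid still open (x of tray1 in the frame of mat between -0.11 and 0.11 m and y of tray1 in the frame of mat between -0.17 and 0.17 m and height (world z) of each of tray1, tray2, tray3 below 0.012 m and angle between each of tray1, tray2, tray3's own z axis and vertical below 0.12 rad and linear speed of each of tray1, tray2, tray3 below 0.02 m/s and x of tray2 in the frame of mat between -0.11 and 0.11 m and y of tray2 in the frame of mat between -0.17 and 0.17 m and x of tray3 in the frame of mat between -0.11 and 0.11 m and y of tray3 in the frame of mat between -0.17 and 0.17 m and value of joint lid above 1.2 rad), for 0.2 s.
At the end, for the whole second after the job is handed in: Every ball that is present lies in the canister (below 70 mm), all three trays stand upright (within 7 degrees) and still on the mat, origins over the mat, and the lid is shut (below 0.08 rad) (horizontal distance between each of ball1, ball2, ball3, ball4, ball5, ball6 and mouth below 0.047 m and height (world z) of each of ball1, ball2, ball3, ball4, ball5, ball6 below 0.07 m and x of tray1 in the frame of mat between -0.11 and 0.11 m and y of tray1 in the frame of mat between -0.17 and 0.17 m and height (world z) of each of tray1, tray2, tray3 below 0.012 m and angle between each of tray1, tray2, tray3's own z axis and vertical below 0.12 rad and linear speed of each of tray1, tray2, tray3 below 0.02 m/s and x of tray2 in the frame of mat between -0.11 and 0.11 m and y of tray2 in the frame of mat between -0.17 and 0.17 m and x of tray3 in the frame of mat between -0.11 and 0.11 m and y of tray3 in the frame of mat between -0.17 and 0.17 m and value of joint lid below 0.08 rad); the robot touches nothing.
It fails at once if a ball goes through the mouth while no tray's lip is inside it (not ((horizontal distance between tray1_lip and mouth below 0.032 m and z of tray1_lip in the frame of mouth below 0.004 m) or (horizontal distance between tray2_lip and mouth below 0.032 m and z of tray2_lip in the frame of mouth below 0.004 m) or (horizontal distance between tray3_lip and mouth below 0.032 m and z of tray3_lip in the frame of mouth below 0.004 m)) and ((horizontal distance between ball1 and mouth below 0.03 m and z of ball1 in the frame of mouth between -0.03 and -0.002 m) or (horizontal distance between ball2 and mouth below 0.03 m and z of ball2 in the frame of mouth between -0.03 and -0.002 m) or (horizontal distance between ball3 and mouth below 0.03 m and z of ball3 in the frame of mouth between -0.03 and -0.002 m) or (horizontal distance between ball4 and mouth below 0.03 m and z of ball4 in the frame of mouth between -0.03 and -0.002 m) or (horizontal distance between ball5 and mouth below 0.03 m and z of ball5 in the frame of mouth between -0.03 and -0.002 m) or (horizontal distance between ball6 and mouth below 0.03 m and z of ball6 in the frame of mouth between -0.03 and -0.002 m))).
It fails at once if a tray is tipped more than 30 degrees while its lip is more than 6 cm from the middle of the mouth ((angle between tray1's own z axis and vertical above 0.53 rad and distance between tray1_lip and mouth above 0.06 m) or (angle between tray2's own z axis and vertical above 0.53 rad and distance between tray2_lip and mouth above 0.06 m) or (angle between tray3's own z axis and vertical above 0.53 rad and distance between tray3_lip and mouth above 0.06 m)).
It fails at once if the spray can, gauge or screwdriver is pushed aside by more than 3 cm (distance of any of spray_can, gauge, screwdriver from where it was at the start of the episode above 0.03 m).
Of ball1, ball2, ball3, ball4, ball5, ball6 only 3 to 6 are there at a start; the rules pass over those that are not, and their reading is None.
At some moment in a run one of tray1, tray2, tray3 may be knocked a few centimetres aside while the robot is not near it.
It also fails if it takes over 210 s, if anything falls off the work surface, if the arm or the gripper's body presses on something with over 40 N, if the wrist force passes 120 N, or if a joint passes its speed limit or range.

## Working session

There is one attempt and no reset: what is moved stays moved. The work goes in short steps, each a Python script; the robot and the scene stay as the last script left them, time stands still between calls to the robot, and variables do not carry over. Pictures are saved under pics/ and viewed, at most 14 in all, crops included, and the job is handed in when it is done.

```bash
mkdir -p pics; ls; python3 - <<'E'
from rig import arm
import cv2,numpy as np
for n in("top","side"):
    im=arm.snapshot(n);cv2.imwrite(f"pics/{n}0.png",im[:,:,::-1])
    c=arm.camera_info(n);print(n,np.round(c["K"],1).tolist(),np.round(c["extrinsics"],3).tolist())
c=arm.camera_info("wrist");print(np.round(c["K"],1).tolist(),np.round(c["extrinsics"],3).tolist())
o=arm.get_obs();print({k:np.round(v,3) for k,v in o.items()})
E
```

```text
pics
top [[432.5, 0.0, 279.1], [0.0, 432.5, 205.4], [0.0, 0.0, 1.0]] [[0.011, -0.976, 0.217, 0.293], [-1.0, -0.011, 0.002, 0.035], [0.001, -0.217, -0.976, 1.249], [0.0, 0.0, 0.0, 1.0]]
side [[542.5, 0.0, 279.4], [0.0, 542.5, 220.8], [0.0, 0.0, 1.0]] [[0.999, -0.013, 0.033, 0.463], [-0.032, -0.757, 0.652, -1.095], [0.016, -0.653, -0.757, 1.403], [0.0, 0.0, 0.0, 1.0]]
[[325.2, 0.0, 280.0], [0.0, 325.2, 216.1], [0.0, 0.0, 1.0]] [[0.245, 0.932, 0.268, 0.095], [0.97, -0.234, -0.07, 0.672], [-0.003, 0.277, -0.961, 0.385], [0.0, 0.0, 0.0, 1.0]]
{'time': np.float64(0.1), 'qpos': array([ 1.287,  0.265,  1.605,  0.   ,  1.274, -0.037]), 'qvel': array([ 0.001, -0.   , -0.003, -0.001, -0.   ,  0.   ]), 'tau': array([-1.0000e-03, -5.0363e+01, -3.5807e+01,  7.3000e-02,  2.3000e-02,
       -0.0000e+00]), 'eef_pos': array([0.165, 0.654, 0.238]), 'ee_rot': array([-3.870e-01, -3.117e+00,  3.000e-03]), 'force': array([ 0.204, -0.078, -0.009]), 'moment': array([ 0.001, -0.024, -0.029]), 'grip_force': np.float64(0.0), 'opening': np.float64(1.002)}
```

View pics/top0.png

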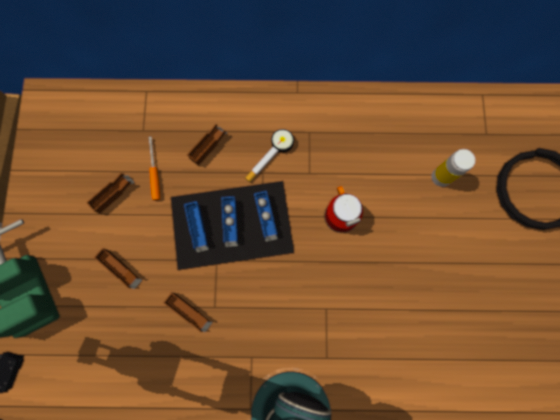

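View pics/side0.png

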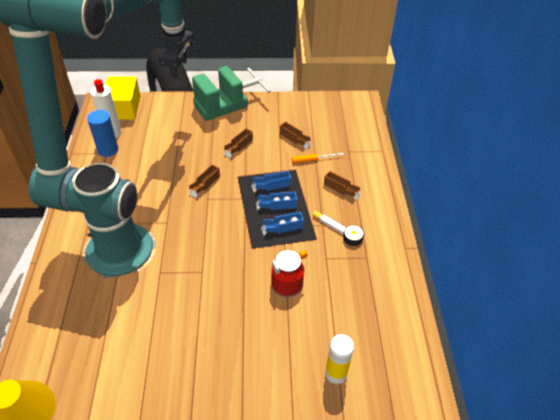

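The top view shows three blue trays on the mat at about (196,226), (229,221) and (265,216), noses down-image. The right two hold 2 balls each and the left one looks empty. The canister is at (345,212) with its lug at (340,190). The side view agrees, and the spray can at (340,360) is clear of the job. Next I'll look with the wrist camera from above.

```bash
cat > h.py <<'E'
from rig import arm
import cv2,numpy as np,pickle,os
from scipy.spatial.transform import Rotation as R
def down(yaw,tilt=0.0,ty=None):
    """tool down, tool x along world yaw; tilt rad about world dir 'ty' (yaw of axis)"""
    r=R.from_euler('z',yaw)*R.from_euler('x',np.pi)
    if tilt: r=R.from_rotvec(tilt*np.array([np.cos(ty),np.sin(ty),0]))*r
    return r.as_rotvec()
def snap(name,key):
    c=arm.camera_info(name); im=arm.snapshot(name)
    cv2.imwrite(f"pics/{key}.png",im[:,:,::-1]); pickle.dump((name,c),open(f"pics/{key}.pkl","wb")); return im
def ray(key,px):
    name,c=pickle.load(open(f"pics/{key}.pkl","rb")); K=np.array(c["K"]);E=np.array(c["extrinsics"])
    v=(np.array(px,float)-K[:2,2])/[K[0,0],K[1,1]]
    if name=="wrist":
        t=np.linalg.norm(v); d=np.r_[v/t*np.sin(t),np.cos(t)] if t>1e-9 else np.array([0,0,1.])
    else: d=np.r_[v,1]
    return E[:3,3],E[:3,:3]@d/np.linalg.norm(d)
def proj(key,P):
    name,c=pickle.load(open(f"pics/{key}.pkl","rb")); K=np.array(c["K"]);E=np.array(c["extrinsics"])
    p=(np.atleast_2d(P)-E[:3,3])@E[:3,:3]
    if name=="wrist":
        h=np.linalg.norm(p[:,:2],axis=1,keepdims=True); q=p[:,:2]/h*np.arctan2(h[:,0],p[:,2])[:,None]
    else: q=p[:,:2]/p[:,2:]
    return q*[K[0,0],K[1,1]]+K[:2,2]
def plane(key,px,z):
    o,d=ray(key,px); return o+d*(z-o[2])/d[2]
def tri(*obs):
    A=np.zeros((3,3));b=np.zeros(3);L=[ray(k,p) for k,p in obs]
    for o,d in L: M=np.eye(3)-np.outer(d,d);A+=M;b+=M@o
    X=np.linalg.solve(A,b); return X,max(np.linalg.norm(np.cross(X-o,d)) for o,d in L)
E
python3 - <<'E'
from h import *
for y in (np.pi/2,-np.pi/2,0,np.pi):
    print(y,arm.inverse_kinematics([0.5,0.1,0.3],down(y)))
print(plane.__name__)
for n in("top","side"): snap(n,n+"1")
print([np.round(plane("top1",p,z),3) for p,z in(((345,210),.12),((196,226),.03),((229,221),.03),((265,216),.03),((232,225),0))])
arm.movep([0.55,0.03,0.36],down(np.pi)); snap("wrist","w1"); print(arm.get_obs()["qpos"],arm.camera_info("wrist")["extrinsics"])
arm.movel([0.55,-0.1,0.36],velocity=.3); snap("wrist","w2")
E
```

```text
1.5707963267948966 [ 1.48543213e-01 -8.54227845e-02  1.87030399e+00 -4.44089210e-16
  1.35671145e+00  1.48543213e-01]
-1.5707963267948966 None
0 [ 1.48543213e-01 -8.54227845e-02  1.87030399e+00 -4.44089210e-16
  1.35671145e+00  1.71933954e+00]
3.141592653589793 [ 0.14854321 -0.08542278  1.87030399  0.          1.35671145 -1.42225311]
plane
[array([ 0.533, -0.139,  0.12 ]), array([0.501, 0.274, 0.03 ]), array([0.516, 0.18 , 0.03 ]), array([0.532, 0.078, 0.03 ]), array([0.51 , 0.175, 0.   ])]
[ 1.04701451e-02 -2.38771324e-02  1.70477880e+00  1.79901740e-04
  1.46103220e+00 -1.56142436e+00] [[-7.92166435e-04  9.60894899e-01  2.76912197e-01  4.78144836e-01]
 [ 9.99999685e-01  7.75713028e-04  1.68961476e-04  3.03997555e-02]
 [-5.24501784e-05  2.76912244e-01 -9.60895211e-01  5.07030231e-01]
 [ 0.00000000e+00  0.00000000e+00  0.00000000e+00  1.00000000e+00]]
```

View pics/w1.png

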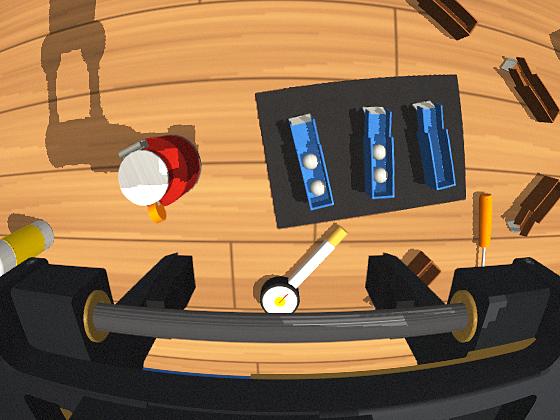

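View pics/w2.png

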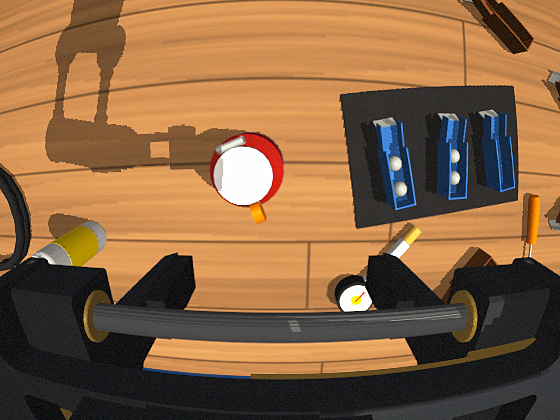

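In both wrist views the near tray and the middle tray each hold 2 balls (w1 (290..320,115..205) and (378,105..195)), and the far tray (435,145) is empty. The lug is at w1 (156,213) and w2 (258,213). The hinge is at (132,149) and (231,145). Next I'll segment and triangulate.

```bash
cat > fit.py <<'E'
from h import *
from scipy.optimize import minimize
TP=np.array([[x,y,z] for x in(-.035,.055) for y in(-.0175,.0175) for z in(0,.044)]+[[-.07,y,z] for y in(-.0175,.0175) for z in(.005,.026)])
def hsv(key): return cv2.cvtColor(cv2.imread(f"pics/{key}.png"),cv2.COLOR_BGR2HSV)
def blobs(m,amin):
    n,l,s,c=cv2.connectedComponentsWithStats(m.astype(np.uint8)*255)
    return [(s[i,4],c[i],l==i) for i in range(1,n) if s[i,4]>amin]
def blue(key):
    h=hsv(key); m=cv2.inRange(h,(100,110,40),(130,255,255)); m[245:]=0 if key[0]=='w' else m[245:]
    m=cv2.morphologyEx(m,cv2.MORPH_CLOSE,np.ones((5,5)))
    return sorted([b for b in blobs(m>0,250) if b[0]<6000],key=lambda b:b[1][0])
def hull(pts):return cv2.convexHull(np.round(pts*16).astype(np.int32))
def draw(h,shape=(420,560)):
    m=np.zeros(shape,np.uint8);cv2.fillConvexPoly(m,h,255,shift=4);return m>0
def fit(obs,x0,freez=True):
    """obs: list of (key,mask)"""
    H=[]
    for k,m in obs:
        p=np.argwhere(m)[:,::-1].astype(float); H.append((k,cv2.GaussianBlur(draw(hull(p)).astype(np.float32),(0,0),1)))
    def cost(v):
        P=TP@R.from_euler('z',v[2]).as_matrix().T+[v[0],v[1],v[3] if freez else .004]; c=0
        for k,m in H: c+=np.abs(cv2.GaussianBlur(draw(hull(proj(k,P))).astype(np.float32),(0,0),1)-m).sum()/m.sum()
        return c
    s=np.array([.01,.01,.15,.008])[:4 if freez else 3]
    v0=np.r_[x0,.004][:4 if freez else 3]
    best=None
    for _ in range(3):
        sim=np.vstack([v0]+[v0+s*e for e in np.eye(len(v0))])
        r=minimize(cost,v0,method="Nelder-Mead",options=dict(initial_simplex=sim,xatol=1e-4,fatol=1e-4)); v0=r.x
    return r.x,r.fun
E
python3 - <<'E'
from fit import *
B={k:blue(k) for k in("w1","w2")}
for k in B: print(k,[(b[0],b[1].round()) for b in B[k]])
for i in range(3):
    x0=plane("w1",B["w1"][i][1],.03); 
    for fz in(True,False): print(i,[np.round(q,4) for q in fit([(k,B[k][i][2]) for k in B],[x0[0],x0[1],0.1],fz)])
C={}
for k in("w1","w2"):
    h=hsv(k)
    o=cv2.inRange(h,(8,170,120),(22,255,255)); w=cv2.inRange(h,(0,0,180),(180,40,255));w[250:]=0;o[250:]=0
    o[:195]=0
    C[k]=[[(b[0],b[1].round(1)) for b in blobs(o>0,40)],[(b[0],b[1].round(1)) for b in blobs(w>0,250)]]
    print(k,C[k])
lg,lr=tri(("w1",C["w1"][0][0][1]),("w2",C["w2"][0][0][1]));lc,cr=tri(("w1",C["w1"][1][0][1]),("w2",C["w2"][1][0][1]))
hg=tri(("w1",(132,149)),("w2",(231,145)))
print("lug",lg,lr,"lid",lc,cr,"hinge",hg)
E
```

```text
w1 [(np.int32(1838), array([312., 162.])), (np.int32(2162), array([378., 154.])), (np.int32(2409), array([435., 148.]))]
w2 [(np.int32(2105), array([395., 165.])), (np.int32(2106), array([452., 159.])), (np.int32(2050), array([498., 154.]))]
0 [array([0.5375, 0.0773, 0.2361, 0.0091]), np.float64(0.111)]
0 [array([0.5416, 0.079 , 0.2413]), np.float64(0.135)]
1 [array([0.5236, 0.1781, 0.0699, 0.0104]), np.float64(0.1124)]
1 [array([0.5262, 0.1814, 0.0564]), np.float64(0.1401)]
2 [array([0.5075, 0.2751, 0.2272, 0.0091]), np.float64(0.1429)]
2 [array([0.5091, 0.2785, 0.2305]), np.float64(0.1559)]
w1 [[(np.int32(564), array([485. , 220.7])), (np.int32(259), array([157. , 212.3])), (np.int32(82), array([334.8, 233.1]))], [(np.int32(2166), array([142.7, 177.5]))]]
w2 [[(np.int32(437), array([533.7, 219.8])), (np.int32(256), array([257.4, 212.4])), (np.int32(76), array([409.7, 232.6]))], [(np.int32(2836), array([242.3, 173.8]))]]
lug [0.62496334 0.39737251 0.02633331] 3.6038112044855562e-06 lid [ 0.53775916 -0.14574705  0.11821066] 0.0009531060335995201 hinge (array([ 0.50137882, -0.15878557,  0.11758399]), np.float64(0.0001741858056334267))
```

```bash
python3 - <<'E'
from h import *
lug,r=tri(("w1",(157,212.3)),("w2",(257.4,212.4))); print("lug",lug,r)
hg=np.array([.5014,-.1588])
d=lug[:2]-hg; print(np.hypot(*d),np.degrees(np.arctan2(d[1],d[0])))
print("lug at top cams", [plane(k,p,.122) for k,p in(("w1",(157,212.3)),("w2",(257.4,212.4)))])
im=cv2.imread("pics/w2.png")[120:240,195:305]; cv2.imwrite("pics/c1.png",cv2.resize(im,None,fx=5,fy=5,interpolation=cv2.INTER_CUBIC))
E
```

```text
lug [ 0.58400859 -0.12790126  0.1226914 ] 0.00010692031324702432
0.08819813648372991 20.507702803693373
lug at top cams [array([ 0.58408795, -0.12817409,  0.122     ]), array([ 0.58431013, -0.12795315,  0.122     ])]
```

View pics/c1.png

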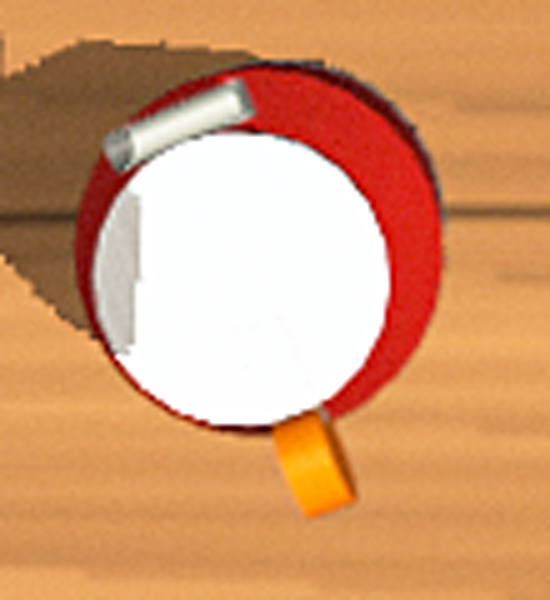

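The measurements hold up: hinge to lug is 88.2 mm, heights are 0.1176 and 0.1227, and canister yaw is 20.5°. The crop confirms the lug at the bottom and the hinge bar at top left. I'll check pour reach, then open the lid.

```bash
cat >> h.py <<'E'
PHI=0.358; HG=np.array([.5014,-.1588,.118]); CX=np.array([np.cos(PHI),np.sin(PHI),0]); MOUTH=HG+.040*CX; MOUTH[2]=.115
def lugpos(a,dz=-.008):
    a=a+.045; return HG+.088*(np.cos(a)*CX+np.sin(a)*np.array([0,0,1]))+[0,0,dz]
GX,GZ=.020,.013   # TCP in tray frame when gripped
def traytcp(lip,yaw,tip=0.0,gx=GX,gz=GZ):
    """TCP pose that puts tray's lip at 'lip' with nose-down tip"""
    r=R.from_euler('z',yaw)*R.from_euler('y',-tip)
    p=np.array(lip)+r.apply([gx+.081,0,gz-.004]); return p,(r*R.from_euler('x',np.pi)).as_rotvec()
E
python3 - <<'E'
from h import *
for t in(0,20,35,45,50):
    p,o=traytcp(MOUTH+.014*CX-[0,0,.004],PHI,np.radians(t)); q=arm.inverse_kinematics(p,o); print(t,p.round(3),None if q is None else np.round(q,2))
o=down(PHI)
arm.let_go()
arm.movep(lugpos(0)+[0,0,.10],o); arm.movel(lugpos(0),velocity=.1,threshold=6)
arm.grab(20); s=arm.get_obs(); print(s["opening"]*88,s["grip_force"],s["eef_pos"]-lugpos(0),s["force"])
E
```

```text
0 [ 0.647 -0.104  0.12 ] [-0.2   0.32  1.76  0.    1.06  1.01]
20 [ 0.638 -0.108  0.154] [-0.32  0.12  1.98  0.31  0.79  0.7 ]
35 [ 0.625 -0.113  0.176] [-0.44  0.    2.14  0.72  0.67  0.27]
45 [ 0.613 -0.117  0.189] [-0.54 -0.04  2.24  1.06  0.69 -0.09]
50 [ 0.606 -0.12   0.194] [-0.59 -0.05  2.29  1.22  0.72 -0.27]
11.776110692922632 19.985226038843393 [-1.33765995e-04  2.95522947e-04 -4.82325690e-05] [-0.29819781  1.09845077 -0.21462876]
```

Lug gripped: 11.8 mm opening for a 12 mm disc. Next I'll swing it over.

```bash
python3 - <<'E'
from h import *
for a in np.linspace(0,1.82,15)[1:]:
    arm.movel(lugpos(a),velocity=.1)
s=arm.get_obs();print(s["force"],s["opening"]*88,s["grip_force"])
arm.let_go(); arm.hold(.3); arm.movel(s["eef_pos"]+[0,0,.09],velocity=.15); arm.hold(.6)
arm.movel(s["eef_pos"]+0.12*CX+[0,0,.15],velocity=.3)
snap("wrist","w3"); snap("side","s3"); snap("top","t3"); print(arm.get_obs()["time"])
a=cv2.imread("pics/w3.png");b=cv2.imread("pics/s3.png")[160:340,200:400]
cv2.imwrite("pics/c2.png",np.hstack([cv2.resize(a,(400,300)),cv2.resize(b,(333,300))]))
E
```

```text
[ 3.27034543 -4.28975922 -3.86829562] 11.890479557875153 20.020668022334576
15.6833
```

View pics/c2.png

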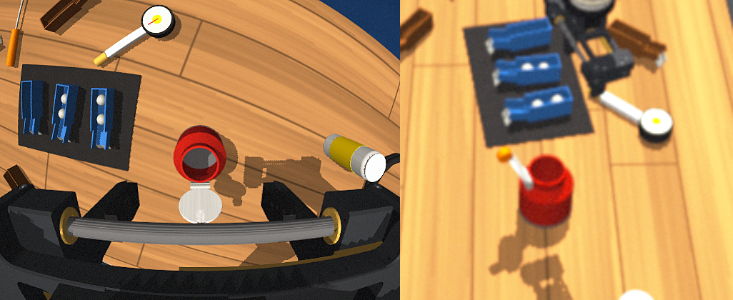

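The wrist view shows the lid standing open with the mouth clear, and the side view agrees. I'll refine the tray poses with this opposite viewpoint and grasp tray A.

```bash
python3 - <<'E'
from fit import *
B={k:blue(k) for k in("w1","w2","w3")}; B["w3"]=B["w3"][::-1]
print([(b[0],b[1].round()) for b in B["w3"]])
T=[]
for i,g in enumerate([(.5385,.078,.24),(.5245,.18,.065),(.508,.277,.23)]):
    for fz in(True,False):
        v,f=fit([(k,B[k][i][2]) for k in B],g,fz); print(i,v.round(4),round(f,3))
    T.append(v)
np.save("trays.npy",T)
E
```

```text
[(np.int32(4422), array([523.,  27.])), (np.int32(2212), array([142., 164.])), (np.int32(2130), array([ 89., 155.])), (np.int32(2032), array([ 44., 147.]))]
0 [0.5388 0.0778 0.2368 0.0084] 1.658
0 [0.5402 0.0788 0.2363] 1.674
1 [0.5261 0.1809 0.0581 0.0056] 2.005
1 [0.5259 0.1815 0.0524] 2.008
2 [0.5087 0.278  0.2243 0.0047] 1.986
2 [0.509  0.2786 0.2342] 1.984
```

```bash
cat > grasp.py <<'E'
from fit import *
def pick(v):
    yaw=v[2]; lip=np.array([v[0],v[1],.008])-.081*np.array([np.cos(yaw),np.sin(yaw),0])
    p,o=traytcp(lip,yaw); print("tcp",p.round(3))
    arm.movep(p+[0,0,.12],o); arm.movel(p,velocity=.12,threshold=8)
    arm.grab(50); s=arm.get_obs(); print("grip",s["opening"]*88,s["eef_pos"]-p); return p,o
E
python3 - <<'E'
from grasp import *
B={k:blue(k) for k in("w1","w2","w3")}; B["w3"]=[b for b in B["w3"] if b[1][1]>60][::-1]
T=[]
for i,g in enumerate([(.5385,.078,.24),(.5245,.18,.065),(.508,.277,.23)]):
    for fz in(True,False):
        v,f=fit([(k,B[k][i][2]) for k in B],g,fz); print(i,v.round(4),round(f,3))
    T.append(v)
np.save("trays.npy",T)
p,o=pick(T[0])
arm.movel(p+[0,0,.12],velocity=.1)
snap("wrist","w4"); print(arm.get_obs()["time"],arm.get_obs()["force"])
E
```

```text
0 [0.5415 0.0781 0.2356 0.0091] 0.178
0 [0.5416 0.0792 0.2392] 0.213
1 [0.5234 0.1791 0.0693 0.0077] 0.289
1 [0.5233 0.1804 0.0679] 0.312
2 [0.5079 0.276  0.2376 0.0067] 0.22
2 [0.5091 0.2786 0.2345] 0.227
tcp [0.561 0.084 0.017]
grip 34.45103194581668 [-2.87942792e-05 -5.61515318e-05 -3.36652995e-05]
20.2333 [-0.82694165 -0.07404599 -2.26138065]
```

View pics/w4.png

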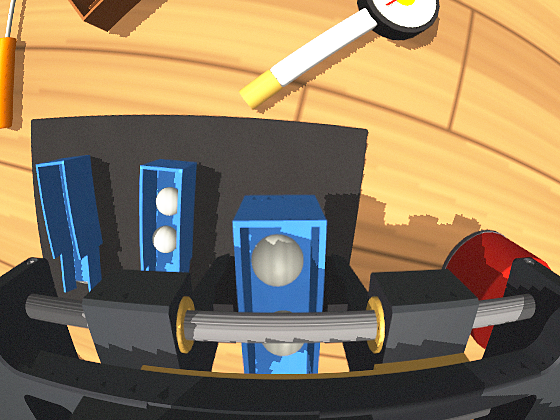

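The tray is held with both balls inside. Its rear top edge runs at row ~221 and its bottom edge at row ~196. I'll compare with the prediction to calibrate the hold, then go to the mouth.

```bash
python3 - <<'E'
from h import *
s=arm.get_obs(); r=R.from_rotvec(s["ee_rot"])*R.from_euler('x',np.pi)
f=lambda P:s["eef_pos"]+r.apply(np.array(P)-[GX,0,GZ])
for P in([.055,.0175,.044],[.055,-.0175,.044],[.055,.0175,0],[.055,-.0175,0]): print(P,proj("w4",f(P)).round(1))
print(proj("w4",f([.058,.0175,.044])).round(1))
hi,o=traytcp(MOUTH+.055*CX+[0,0,.045],PHI)
arm.movel(s["eef_pos"]+[0,0,.06],velocity=.12)
s=arm.get_obs();arm.movel([hi[0]+.03,hi[1]+.05,s["eef_pos"][2]],o,velocity=.12)
arm.movel(hi,velocity=.12)
p,o=traytcp(MOUTH+.014*CX+[0,0,.02],PHI); arm.movel(p,velocity=.08)
snap("side","s5");snap("top","t5"); 
a=cv2.imread("pics/t5.png")[150:270,290:410];b=cv2.imread("pics/s5.png")[190:310,230:350]
cv2.imwrite("pics/c3.png",cv2.resize(np.hstack([a,b]),(800,400),interpolation=cv2.INTER_CUBIC))
lip=MOUTH+.014*CX+[0,0,.02]
print(proj("t5",[lip,MOUTH])-[290,150],proj("s5",[lip,MOUTH])-[230,190])
E
```

```text
[0.055, 0.0175, 0.044] [[233.2 222.9]]
[0.055, -0.0175, 0.044] [[325.9 222.9]]
[0.055, 0.0175, 0] [[245.2 196.9]]
[0.055, -0.0175, 0] [[314.2 196.9]]
[[232.9 215.3]]
[[56.1598592  51.79219304]
 [56.96543245 58.25365868]] [[62.59592905 66.26460898]
 [57.99486282 71.76225955]]
```

View pics/c3.png

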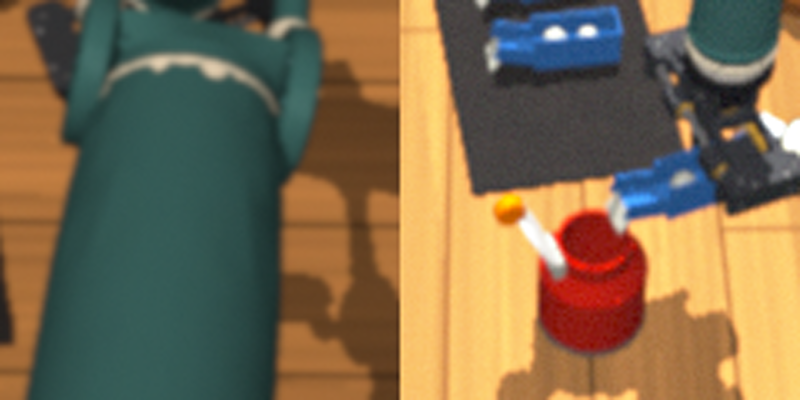

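The hold matches the prediction within 1 mm, and the side crop shows the nose over the mouth's +x edge as planned. I'll lower it and tip slowly.

```bash
cat > pour.py <<'E'
from h import *
def pour(d=.014,depth=.004):
    lip=MOUTH+d*CX-[0,0,depth]
    p,o=traytcp(lip,PHI); t=arm.movel(p,velocity=.04,threshold=8); s=arm.get_obs(); print("down",t,(s["eef_pos"]-p).round(4),s["force"].round(1))
    if t: return False
    def tip(deg,v=.04): arm.movel(*traytcp(lip,PHI,np.radians(deg)),velocity=v)
    tip(4); arm.hold(.6); tip(8); arm.hold(.6); tip(11); arm.hold(.3)
    for a in np.arange(13,30,1.5): tip(a); arm.hold(.15)
    for a in (34,39): tip(a)
    arm.hold(.8); s=arm.get_obs(); print("tipped",s["force"].round(1),s["time"]); snap("side","pour%d"%s["time"])
    for a in (33,27,21,15,10,5,0): tip(a,.06)
    p,o=traytcp(lip+[0,0,.045]+.01*CX,PHI); arm.movel(traytcp(lip+[0,0,.012],PHI)[0],velocity=.06); arm.movel(p,velocity=.1)
    arm.movel(p+.06*CX+[0,0,.04],velocity=.15); s=arm.get_obs(); print("away",s["force"].round(2),s["time"]); return True
E
python3 - <<'E'
from pour import *
pour(); snap("side","s6"); snap("wrist","w6")
a=cv2.imread("pics/s6.png")[150:330,200:400]; b=cv2.imread("pics/w6.png")
import glob
q=cv2.imread(sorted(glob.glob("pics/pour*.png"))[0])[190:310,230:350]
cv2.imwrite("pics/c4.png",np.hstack([cv2.resize(x,(266,300)) for x in(q,a,b)]))
E
```

```text
down False [ 0.0001 -0.     -0.    ] [ 0.   0.8 -1.7]
tipped [ 1.   0.  -1.9] 33.7167
away [ 0.17 -0.59 -1.52] 37.4417
```

View pics/c4.png

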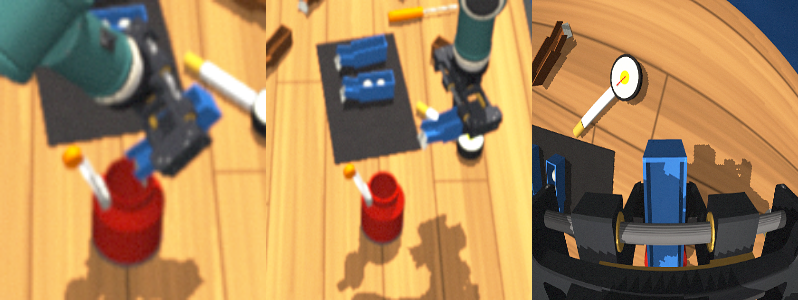

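The tray is empty now (1.5 N, about 160 g) and no stray balls are visible. I'll put it back in its slot and look at the next tray again.

```bash
cat >> grasp.py <<'E'
def place(v):
    yaw=v[2]; lip=np.array([v[0],v[1],.008])-.081*np.array([np.cos(yaw),np.sin(yaw),0])
    p,o=traytcp(lip,yaw); s=arm.get_obs()
    arm.movel([p[0],p[1],.19],o,velocity=.18); arm.movel(p+[0,0,.02],velocity=.15)
    t=arm.movel(p-[0,0,.001],velocity=.03,threshold=5); s=arm.get_obs(); print("placed",t,(s["eef_pos"]-p).round(4),s["force"].round(1))
    arm.let_go(); arm.movel(s["eef_pos"]+[0,0,.14],velocity=.15)
E
python3 - <<'E'
from grasp import *
T=np.load("trays.npy"); place(T[0])
arm.movep([.60,.12,.36],down(PHI)); snap("wrist","w7"); arm.movel([.66,.16,.40],velocity=.3); snap("wrist","w8")
for k in("w7","w8"): print(k,[(b[0],b[1].round()) for b in blue(k)], proj(k,np.c_[T[:,:2],[.03]*3]).round())
print(proj("w8",MOUTH),arm.get_obs()["time"])
E
```

```text
placed True [-0.0005 -0.     -0.    ] [-0.1 -0.2  4.7]
w7 [(np.int32(2331), array([166., 194.])), (np.int32(1628), array([228., 206.])), (np.int32(1710), array([293., 211.])), (np.int32(5238), array([520.,  29.]))] [[292. 216.]
 [225. 204.]
 [164. 192.]]
w8 [(np.int32(1354), array([186., 219.])), (np.int32(675), array([247., 223.])), (np.int32(719), array([303., 230.]))] [[300. 249.]
 [241. 239.]
 [185. 227.]]
[[424.64719902 310.24667085]] 44.1083
```

View pics/w8.png

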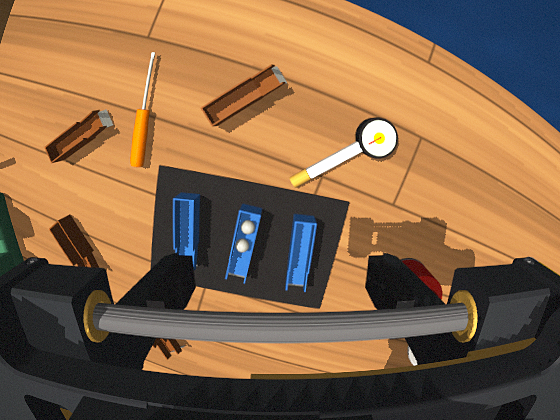

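Two trays are empty and B still holds 2 balls at w8 (245,245), but it looks rotated. I'll refit all three without the row cut.

```bash
sed -i 's/m\[245:\]=0 if key\[0\]==.w. else m\[245:\]/m[(300 if key in FAR else 245):]=0/; s/^from scipy.optimize/FAR={"w7","w8"}\n&/' fit.py
python3 - <<'E'
from grasp import *
B={k:[b for b in blue(k) if 120<b[1][0]<350 and b[1][1]>100][::-1] for k in("w7","w8")}
print({k:[(b[0],b[1].round()) for b in B[k]] for k in B})
T=np.load("trays.npy")
for i in range(3):
    for fz in(True,False):
        v,f=fit([(k,B[k][i][2]) for k in B],T[i],fz); print(i,v.round(4),round(f,3))
E
```

```text
{'w7': [(np.int32(2049), array([292., 218.])), (np.int32(1687), array([228., 208.])), (np.int32(2331), array([166., 194.]))], 'w8': [(np.int32(1673), array([301., 250.])), (np.int32(1273), array([243., 241.])), (np.int32(1662), array([186., 225.]))]}
0 [0.5439 0.0806 0.2479 0.0251] 0.086
0 [0.5389 0.0775 0.2478] 0.178
1 [0.5252 0.1743 0.1107 0.021 ] 0.096
1 [0.5211 0.175  0.1111] 0.174
2 [0.5089 0.2769 0.2538 0.0054] 0.126
2 [0.5087 0.2773 0.2561] 0.126
```

```bash
python3 - <<'E'
from grasp import *
v=np.array([.523,.1765,.10]); T=np.load("trays.npy"); T[1]=v; np.save("trays.npy",T)
p,o=pick(v); arm.movel(p+[0,0,.12],velocity=.1); snap("wrist","w9")
s=arm.get_obs(); r=R.from_rotvec(s["ee_rot"])*R.from_euler('x',np.pi); print(s["force"],s["time"])
f=lambda P:s["eef_pos"]+r.apply(np.array(P)-[GX,0,GZ])
for P in([.055,.0175,.044],[.055,-.0175,.044],[.055,.0175,0],[.055,-.0175,0]): print(P,proj("w9",f(P)).round(1))
E
```

```text
tcp [0.543 0.178 0.017]
grip 34.52247696864134 [ 2.26964248e-05 -1.15157190e-04  2.29473076e-05]
[ 0.74090067 -0.61805535 -2.83109724] 48.6167
[0.055, 0.0175, 0.044] [[233.  222.9]]
[0.055, -0.0175, 0.044] [[325.8 222.9]]
[0.055, 0.0175, 0] [[245.  196.9]]
[0.055, -0.0175, 0] [[314.  196.8]]
```

View pics/w9.png

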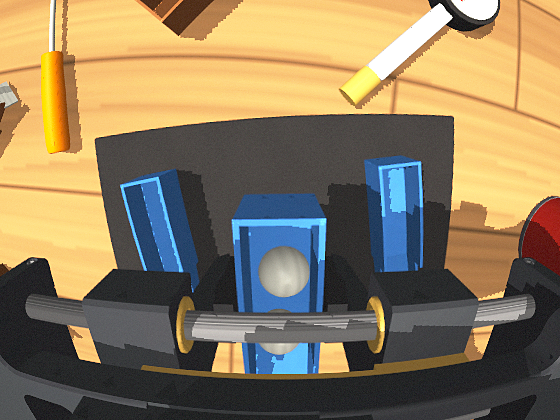

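The tray is held with both balls, its rear edge at row 219 against a predicted 223. That puts it ~1.5 mm farther back, so I'll compensate, carry it over and pour.

```bash
python3 - <<'E'
from pour import *
s=arm.get_obs(); hi,o=traytcp(MOUTH+.055*CX+[0,0,.045],PHI)
arm.movel(s["eef_pos"]+[0,0,.06],velocity=.12)
arm.movel([hi[0]+.03,hi[1]+.05,s["eef_pos"][2]+.06],o,velocity=.12)
arm.movel(hi,velocity=.12); arm.movel(traytcp(MOUTH+.0125*CX+[0,0,.02],PHI)[0],velocity=.08)
if pour(d=.0125):
    snap("wrist","w10"); snap("side","s10")
    a=cv2.imread("pics/s10.png")[150:330,200:400]; b=cv2.imread("pics/w10.png")
    cv2.imwrite("pics/c5.png",np.hstack([cv2.resize(x,(400,400)) for x in(a,b)]))
E
```

```text
down False [ 0.      0.     -0.0001] [ 1.4  0.3 -3.1]
tipped [-0.2 -0.6 -2. ] 62.6833
away [-0.08 -0.32 -2.84] 66.4083
```

View pics/c5.png

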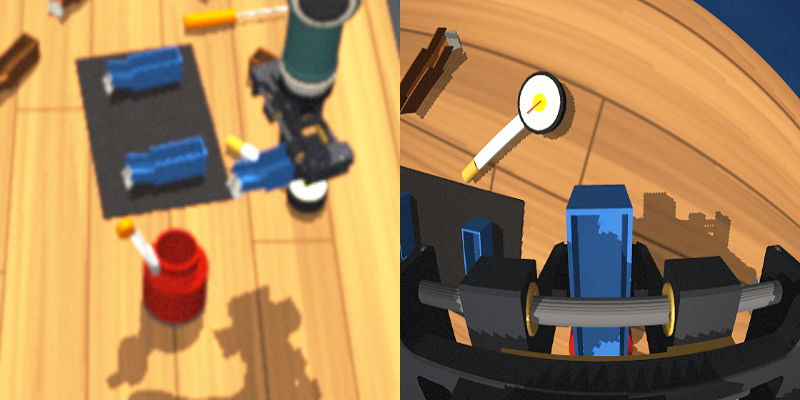

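The visible trough is empty, but the force reading (-2.84 N) is ambiguous. I'll average it, then place the tray and look inside both tray and canister.

```bash
python3 - <<'E'
from grasp import *
F=[]
for _ in range(15): arm.hold(.05); F.append(arm.get_obs()["force"])
print(np.mean(F,0),np.std(F,0)); m=np.mean(F,0)[2]
if m>-2.0:
    place(np.load("trays.npy")[1])
    F=[]
    for _ in range(15): arm.hold(.05); F.append(arm.get_obs()["force"])
    print(np.mean(F,0))
    arm.movep([.66,.10,.42],down(np.pi)) ; snap("wrist","w11")
    # canister interior: camera above mouth
    arm.movel([MOUTH[0]+.14,MOUTH[1]+.03,.40],velocity=.3); snap("wrist","w12"); print(arm.get_obs()["time"])
    a=cv2.imread("pics/w11.png"); u,w=proj("w12",MOUTH)[0].astype(int); print(u,w)
    b=cv2.copyMakeBorder(cv2.imread("pics/w12.png"),60,60,60,60,cv2.BORDER_CONSTANT)[w:w+120,u:u+120]
    cv2.imwrite("pics/c6.png",np.hstack([a[:300,60:460],cv2.resize(b,(300,300),interpolation=cv2.INTER_CUBIC)]))
E
```

```text
[-0.03114029  0.03856905 -1.59563332] [0.42203949 0.42420735 0.3668873 ]
placed True [-0.0005 -0.0001 -0.    ] [-0.5  0.2  4.2]
[ 0.04884988 -0.18321958 -0.09169315]
77.35
256 74
```

```bash
ls pics/c6.png
```

```text
pics/c6.png
```

View pics/c6.png

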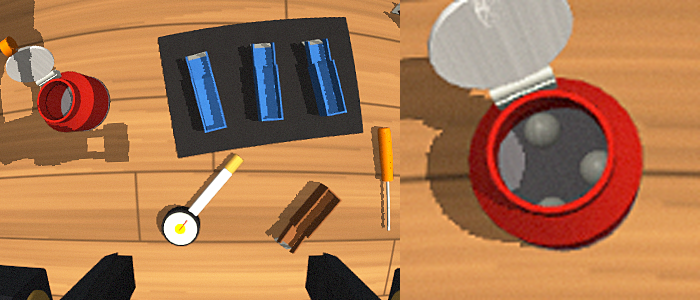

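All three trays are empty and upright on the mat, and nothing is on the bench. Three balls show inside the canister; the fourth is presumably under the rim, since the weights confirm the trays are empty. Next I'll shut the lid.

```bash
python3 - <<'E'
from h import *
o=down(PHI)
arm.movep(lugpos(2.0)+[0,0,.12],o); t=arm.movel(lugpos(2.0),velocity=.1,threshold=6)
arm.grab(20); s=arm.get_obs(); print(t,s["opening"]*88,s["grip_force"],s["force"])
if 9<s["opening"]*88<14:
    for a in np.linspace(2.0,0.02,16)[1:]: arm.movel(lugpos(a),velocity=.1)
    s=arm.get_obs(); print(s["opening"]*88,s["force"])
    arm.let_go(); arm.hold(.3); arm.movel(s["eef_pos"]+[0,0,.15],velocity=.12)
arm.movep([.62,-.02,.42],down(np.pi)); arm.hold(.3); snap("wrist","w13"); snap("side","s13"); print(arm.get_obs()["time"])
b=cv2.imread("pics/s13.png")[150:330,200:400]
cv2.imwrite("pics/c7.png",np.hstack([cv2.resize(cv2.imread("pics/w13.png")[:300],(480,257)),cv2.resize(b,(286,257))]))
E
```

```text
False 12.058231314919789 20.04440499935299 [ 3.46046486 -6.24605633 -3.05253288]
11.782226103679227 [ 6.99481553e+00  4.51411070e-02 -4.82173626e-03]
91.5167
```

View pics/c7.png

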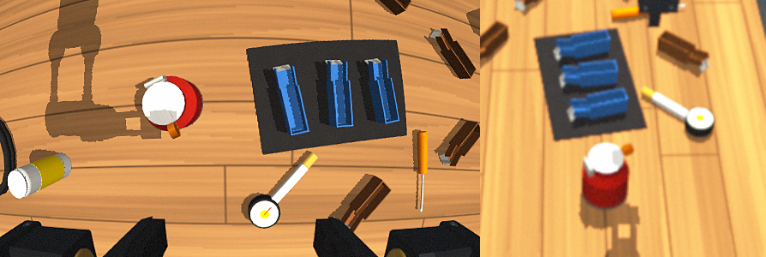

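Both views show the lid shut, the three trays upright on the mat and the bystanders undisturbed. I'll hand in.

```bash
python3 -c "
from rig import arm
print(arm.close_job())"
```

```text
the job is handed in; nothing more can be done
None
```

I handed the job in at about 92 s, with no verdict returned: the two loaded trays are emptied into the canister (three of the four balls seen inside; the fourth inferred from the empty trays and clear bench), all three trays are upright on the mat, the lid is shut, and the spray can, gauge and screwdriver look undisturbed.

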